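# Tamp the drainage layer of a planting bin

### The job

Take the tamper from its blue tray, lower its plate into the white planting bin and press the heap of loose clay chunks down, rubbing gently to and fro or easing off and pressing again where they wedge, until all of them lie in one level layer on the bin's floor; then, on the levelled layer, keep pressing with about 12 N for a second, and never press harder than 20 N, or the chunks and the bin crack. Lift the tamper out and stand it upright, back in its tray. Press only with the tamper, never with the gripper's fingers, and leave everything else on the bench alone.

Things in the scene. Friction and masses are not known exactly. Their poses are not given: they have to be found in the camera images.
- bin: white plastic planting bin, fixed, open-topped square box 108 x 108 mm and 74 mm tall outside; walls 6 mm and floor 6 mm thick, so 96 x 96 mm and 68 mm deep inside. Origin: centre of its underside, on the bench; x and y along its sides, z up
- bin_in (a point): centre of the bin's inner floor (6 mm above the bench), axes as the bin's
- tamper: tamper, 0.4 kg, standing on its plate in the tray: flat square aluminium plate 80 x 80 x 10 mm, with an upright square wooden handle 26 x 26 mm on its centre, from 10 to 110 mm above the plate's underside (black cap at the top). Origin: centre of the plate's underside; z up along the handle, x and y along the sides of plate and handle (both square, so a quarter turn makes no difference). The handle's upper half is the place to grip it
- tray: shallow blue plastic tray, fixed, 130 x 130 mm, rim 14 mm tall, walls and floor 4 mm thick (122 x 122 mm inside): the tamper's place. Origin: centre of its underside, on the bench
- chunk1: loose fired-clay drainage chunk in the bin, dense, terracotta red, 35 g, a six-sided faceted pebble 30 mm across the corners, 26 mm across the sides and 26 mm tall, with flat top and bottom (18 mm across), a smooth skin and steep shoulders. Origin: its centre, 13 mm above what it lies flat on. It starts on the bin's floor
- chunk2: loose fired-clay drainage chunk in the bin, dense, terracotta red, 35 g, a six-sided faceted pebble 30 mm across the corners, 26 mm across the sides and 26 mm tall, with flat top and bottom (18 mm across), a smooth skin and steep shoulders. Origin: its centre, 13 mm above what it lies flat on. It starts on the bin's floor
- chunk3: loose fired-clay drainage chunk in the bin, dense, terracotta red, 35 g, a six-sided faceted pebble 30 mm across the corners, 26 mm across the sides and 26 mm tall, with flat top and bottom (18 mm across), a smooth skin and steep shoulders. Origin: its centre, 13 mm above what it lies flat on. It starts on the bin's floor
- chunk4: loose fired-clay drainage chunk in the bin, dense, terracotta red, 35 g, a six-sided faceted pebble 30 mm across the corners, 26 mm across the sides and 26 mm tall, with flat top and bottom (18 mm across), a smooth skin and steep shoulders. Origin: its centre, 13 mm above what it lies flat on. It starts on the bin's floor
- chunk5: loose fired-clay drainage chunk in the bin, dense, terracotta red, 35 g, a six-sided faceted pebble 30 mm across the corners, 26 mm across the sides and 26 mm tall, with flat top and bottom (18 mm across), a smooth skin and steep shoulders. Origin: its centre, 13 mm above what it lies flat on. It starts on the bin's floor
- chunk6: loose fired-clay drainage chunk in the bin, light and porous, sandy yellow, 13 g. Shape and origin as chunk1. It starts perched between red ones, its centre 24 to 36 mm above the bin's floor; pressed from above with 3 to 16 N it shoulders them aside and sinks, at times suddenly, at times only after rubbing it a little to and fro under load, or easing off and pressing again
- chunk7: loose fired-clay drainage chunk in the bin, light and porous, sandy yellow, 13 g. Shape and origin as chunk1. It starts perched between red ones, its centre 24 to 36 mm above the bin's floor; pressed from above with 3 to 16 N it shoulders them aside and sinks, at times suddenly, at times only after rubbing it a little to and fro under load, or easing off and pressing again
- jar: bystander: glass jar with a stopper, 64 mm wide, 96 mm tall; loose, leave it alone
- bottle: bystander: amber bottle, 54 mm wide, 115 mm tall; loose, leave it alone
- dish: bystander: closed glass dish 60 mm wide, 14 mm tall; loose, leave it alone
- forceps: bystander: steel forceps 130 mm long, lying flat; loose, leave it alone
- probe: bystander: cork-handled needle probe 175 mm long, lying flat; loose, leave it alone

How it is judged:
By the outcome, as a careful person would: the job done as asked, in the order asked, and still so for the second after the job is handed in, with the robot touching nothing.
It also fails if it takes over 69 s, if anything falls off the work surface, if the arm or the gripper's body presses on something with over 40 N, if the wrist force passes 120 N, or if a joint passes its speed limit or range.

### The arm

A 6-joint arm with a two-finger parallel gripper is mounted at the origin on the work surface. World frame = base frame: x ahead of the robot, y to its left, z up, the work surface at z = 0. Lengths are in m, angles in rad, forces in N, time in s.
With the tool pointing down it reaches from about 0.3 to 0.875 m from the base axis. Payload 6.4 kg.
Tool frame: the origin (TCP) lies between the finger pads; the fingertips stand 17 mm ahead of it and the grasp point (between the pads) lies 2 mm behind it; z points along the fingers, y is the line along which they close (so a half turn about z gives the same grasp; the last joint's range is limited). The gripper opens to 85 mm and grips with 20 to 120 N. Pads are 22 mm wide; open, the fingers measure 114 mm over their backs; the gripper's body (76 mm by 85 mm) begins 54 mm behind the grasp point. The pads swing forward as they close: fully open they stand 13 mm farther back than shut.
Start: joints at [1.067, 0.181, 1.607, -0, 1.354, -0.206], TCP at [0.169, 0.55, 0.248] pointing down, gripper open.
Joint ranges: [-2.99, 2.99], [-0.89, 2.07], [0.3, 2.58], [-1.14, 4.28], [0, 2.63], [-3.12, 3.12]. Speed limits (rad/s): [2.57, 2.57, 3.01, 3.14, 3.14, 3.14].

### API

Orientations are given as a unit quaternion [w, x, y, z].
In Python, from workcell import * gives the robot as it stands.
- The arm moves only by the tool step_arm, never from a script. Its argument "moves" is a list of rows, each a list of 7 numbers: the shift along the tool's x, y, z as a fraction of full scale, then the turn, a rotation vector about the tool's x, y, z as a fraction of full scale, then the closure, from 0 (fully open) to 1 (shut). A call has 1 to 5 rows; each row is the pose to reach, as a shift and turn from the pose commanded when the call began, along the tool's axes at that moment; what a row does not reach only later rows make up. Full scale, the value 1, is 0.1 m for a shift and 90 degrees for a turn. A row lasts 1/12 s, in which the tool goes at most 41.7 mm and 7.16 degrees, less where a joint would pass 70% of its speed; a pose out of reach is approached as far as the arm can. A call with a number of a shift or a turn outside -1 to 1 is refused whole. A call with a gripper value outside its range is refused whole. The fingers move at their own pace and stop on an object; the grip force is fixed at half the most. Time passes only in rows, so rows that repeat a pose let the fingers close. It gives the time, the measured TCP pose, the force, the opening and the grip force at its end, in the units of the state.
- get_state(): the state, without advancing time (a new reading comes with each control period).
- capture(name): name is "scene" or "top"; returns a dict with "frame" (400x640x3 uint8, red, green, blue), "fx", "fy", "cx", "cy" (pixels), "R" (3x3) and "t" (3): a world point X has camera coordinates R X + t. Camera axes: x right, y down, z forward; pixel columns grow to the right and rows downward; lengths in m; the calibration is good to about 2 mm. A picture is of the moment at which its call begins. There is no depth.
- hand_in(): hands the job in; it is judged then, once.
Trained networks look in the newest picture that a camera, given by its name, has taken for a name from the list of things; names that differ only in an ending like _2 or _b are one class to them, and where a whole thing is asked for, a point or a joint stands for the part that bears it (a point fixed in the world has none). Each returns a list of dicts, best first, with "conf" (0 to 1); they miss things now and then, are a little off and sometimes report something else, mostly with a low value. They report only what shows in the picture. A call takes as long as a camera call.
- search_frame(camera, name): "centre" ([x, y, z] in m, in world coordinates, good to about 4 mm: the middle of the surface that is visible of it).
- trace(camera, name): "mask" (400x640 bool, what is visible of it).
The state is a dict: "time": time; "q": joint angles; "joint_vel": joint speeds; "joint_efforts": joint torques, N m; "ee_pos": TCP position; "eef_rot": TCP orientation; "ft_force": force on the tool from outside, world axes, zero at the start; "torque": the same for the moment, N m; "opening": finger opening in m; "finger_force": force on a finger pad.
Only numpy, scipy, OpenCV 4.12 (cv2) and the standard library are available. Lean on these libraries where they do the work, as an engineer would, in place of code of your own. Each camera call takes 0.05 s, during which the arm holds its last target. There are 200 camera calls.

## Working session

There is one attempt and no reset: what is moved stays moved. The work goes in short steps, Python scripts to look and compute and a tool call to move; the robot and the scene stay as the last step left them, time stands still between calls to the robot, and variables do not carry over. Pictures are saved under pics/ and viewed, at most 10 in all, crops included, and the job is handed in when it is done.

Besides the shell and the picture viewer there is one more tool, called after ">>>" by a JSON object that holds its "api" and its "payload", one argument or row to a line. step_arm: Moves the arm, as the interface text tells. Shift numbers are shares of 0.1 m and turn numbers shares of 90 degrees, none past 1 either way. Its arguments: {"type":"object","properties":{"moves":{"type":"array"}},"required":["moves"]}

```bash
mkdir -p pics; ls
cat > h.py <<'E'
from workcell import *
import numpy as np, cv2
from scipy.spatial.transform import Rotation as Ro
def ray(c,u,v,z):
    R=np.array(c["R"]);t=np.array(c["t"]);o=-R.T@t
    d=R.T@np.array([(u-c["cx"])/c["fx"],(v-c["cy"])/c["fy"],1]);return o+d*(z-o[2])/d[2]
def save(c,n): cv2.imwrite(f"pics/{n}.png",c["frame"][:,:,::-1])
E
python3 - <<'E'
from h import *
s=get_state();print(s)
cs=[capture(n) for n in("top","scene")]
for c in cs: print(c["fx"],c["cx"],c["cy"],np.round(c["R"],3).tolist(),np.round(-np.array(c["R"]).T@c["t"],3))
for n in("tamper","tray","bin","chunk6","jar","bottle","dish"):
  for cam in("top","scene"):
    print(n,cam,[(np.round(d["centre"],3).tolist(),round(d["conf"],2)) for d in search_frame(cam,n)[:3]])
im=np.vstack([cs[0]["frame"],cs[1]["frame"]])
cv2.imwrite("pics/a.png",cv2.resize(im[:,:,::-1],(480,600)))
save(cs[0],"top0");save(cs[1],"scene0")
E
```

```text
pics
{'time': 0.0, 'q': array([ 1.06668553e+00,  1.81497910e-01,  1.60801046e+00, -2.29082279e-05,
        1.35382464e+00, -2.06307954e-01]), 'joint_vel': array([-2.54366769e-04, -1.34340839e-04,  8.96855471e-04, -3.39783184e-06,
        9.06136807e-04, -9.61540915e-05]), 'joint_efforts': array([-1.04422863e-03, -4.44874370e+01, -3.51328182e+01, -4.41444172e-04,
        9.38254700e-03,  5.51962273e-06]), 'ee_pos': array([0.16844924, 0.54921776, 0.24740721]), 'eef_rot': array([-2.92150054e-04,  1.48349297e-01,  9.88934643e-01, -8.19742767e-04]), 'ft_force': array([0.78455038, 0.18382693, 0.00348379]), 'torque': array([-0.02064701,  0.01528884,  0.00690488]), 'finger_force': 0.0, 'opening': 0.08529692684809811}
477.29263082589915 325.9661165733087 198.62120764132678 [[0.003, -1.0, -0.031], [-0.993, 0.001, -0.119], [0.119, 0.032, -0.992]] [ 0.431 -0.042  1.07 ]
369.81759744476886 315.2145480865755 200.54729905338792 [[-0.329, 0.944, 0.014], [0.661, 0.241, -0.711], [-0.675, -0.224, -0.703]] [1.222 0.219 0.775]
tamper top [([0.468, 0.154, 0.012], 0.75)]
tamper scene []
tray top [([0.486, 0.162, -0.0], 0.57)]
tray scene [([0.497, 0.167, 0.006], 0.59)]
bin top [([0.556, -0.169, 0.019], 0.94)]
bin scene [([0.564, -0.163, 0.045], 0.67), ([0.353, -0.283, 0.013], 0.2)]
chunk6 top [([0.55, -0.19, 0.03], 0.58), ([0.516, -0.185, 0.028], 0.53), ([0.569, -0.148, 0.03], 0.52)]
chunk6 scene [([0.569, -0.164, 0.046], 0.51), ([0.541, -0.171, 0.052], 0.48), ([0.539, -0.153, 0.03], 0.43)]
jar top [([0.743, 0.067, 0.079], 0.69), ([0.514, -0.184, 0.029], 0.33)]
jar scene [([0.766, 0.077, 0.061], 0.83), ([0.767, -0.121, 0.072], 0.19)]
bottle top [([0.743, -0.129, 0.079], 0.89), ([0.568, -0.171, 0.049], 0.43)]
bottle scene [([0.77, -0.12, 0.073], 0.78)]
dish top [([0.612, 0.001, 0.012], 0.57)]
dish scene [([0.62, 0.004, 0.012], 0.71)]
```

View pics/top0.png

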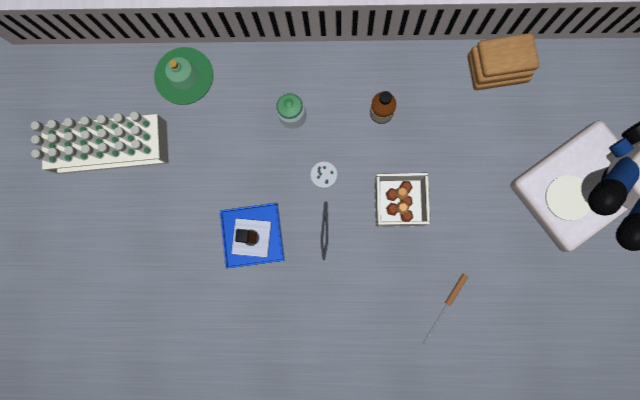

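View pics/scene0.png

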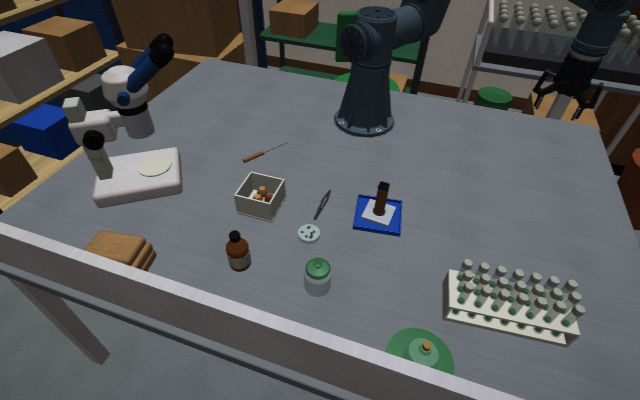

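The top view shows the blue tray at (252,236) with the tamper plate and black cap at (241,236), and the bin at (403,200). Next I measure these by segmentation.

```bash
cat >> h.py <<'E'
def big(m,roi):
    u0,v0,u1,v1=roi;k=np.zeros(m.shape,np.uint8);k[v0:v1,u0:u1]=m[v0:v1,u0:u1]
    cs,_=cv2.findContours(k,cv2.RETR_EXTERNAL,cv2.CHAIN_APPROX_NONE);return max(cs,key=cv2.contourArea)[:,0]
def rect(c,pts,z):
    P=np.array([ray(c,u,v,z)[:2] for u,v in pts],np.float32)*1000
    return cv2.minAreaRect(P)
E
python3 - <<'E'
from h import *
c=capture("top");f=c["frame"].astype(int);hsv=cv2.cvtColor(c["frame"],cv2.COLOR_RGB2HSV)
H,S,V=[hsv[...,i] for i in range(3)]
blue=(H>105)&(H<130)&(S>160)
print("tray z.014",rect(c,big(blue,(210,190,295,275)),.010))
lab=(S<70)&(V>150)
print("plate z.014",rect(c,big(lab,(225,212,278,262)),.014))
blk=(V<45); cp=big(blk,(225,220,270,255));print("cap z.114",rect(c,cp,.114),cv2.boundingRect(cp))
wh=(S<60)&(V>175)
b=big(wh,(368,165,438,235));print("bin px",cv2.boundingRect(b),rect(c,b,.074))
crop=np.hstack([cv2.resize(c["frame"][200:272,215:295],None,fx=5,fy=5,interpolation=2),cv2.resize(c["frame"][165:237,365:435],None,fx=5,fy=5,interpolation=2)])
cv2.imwrite("pics/crop.png",crop[:,:,::-1])
E
```

```text
tray z.014 ((476.7096862792969, 158.38546752929688), (129.1035614013672, 129.58944702148438), 7.867834091186523)
plate z.014 ((471.0516357421875, 158.01898193359375), (79.82736206054688, 78.61854553222656), 84.86155700683594)
cap z.114 ((470.9084167480469, 162.48556518554688), (22.35027503967285, 14.167926788330078), 1.3536570072174072) (236, 230, 8, 12)
bin px (377, 176, 53, 49) ((547.3544311523438, -171.11865234375), (99.2886962890625, 107.1657943725586), 1.0518068075180054)
```

View pics/crop.png

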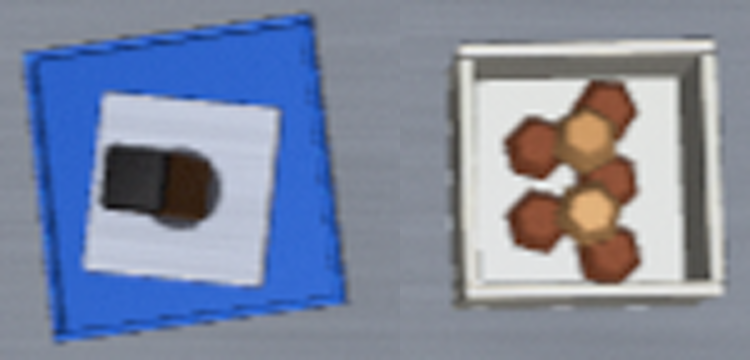

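>>> {"api": "step_arm", "payload": {
  "moves": [
    [-0.25,-0.18,0,0,0,0,0],
    [-0.5,-0.36,0,0,0,0,0],
    [-0.75,-0.54,0,0,0,0,0],
    [-1,-0.71,0,0,0,0,0]
  ]
}}

```text
time: 1.18
ee_pos: [0.2438, 0.4514, 0.2482]
eef_rot: [0.0, 0.148, 0.989, -0.0]
ft_force: [1.1, -0.1, 0.1]
opening: 0.0852
finger_force: 0.0
```

>>> {"api": "step_arm", "payload": {
  "moves": [
    [-0.25,-0.18,0,0,0,0,0],
    [-0.5,-0.36,0,0,0,0,0],
    [-0.75,-0.54,0,0,0,0,0],
    [-1,-0.71,0,0,0,0,0]
  ]
}}

```text
time: 1.52
ee_pos: [0.3189, 0.354, 0.2485]
eef_rot: [0.0, 0.148, 0.989, 0.0]
ft_force: [0.7, 0.6, -0.3]
opening: 0.0856
finger_force: 0.0
```

>>> {"api": "step_arm", "payload": {
  "moves": [
    [-0.25,-0.18,0,0,0,0,0],
    [-0.5,-0.36,0,0,0,0,0],
    [-0.75,-0.54,0,0,0,0,0],
    [-1,-0.71,0,0,0,0,0]
  ]
}}

```text
time: 1.85
ee_pos: [0.3937, 0.2567, 0.2485]
eef_rot: [0.0, 0.148, 0.989, 0.0]
ft_force: [0.7, 0.1, 0.2]
opening: 0.085
finger_force: 0.0
```

>>> {"api": "step_arm", "payload": {
  "moves": [
    [-0.3,-0.2,0,0,0,-0.07,0],
    [-0.6,-0.4,0,0,0,-0.133,0],
    [-0.9,-0.6,0,0,0,-0.133,0],
    [-1,-0.71,0,0,0,-0.133,0],
    [-1,-0.71,0,0,0,-0.133,0]
  ]
}}

```text
time: 2.27
ee_pos: [0.4695, 0.158, 0.2484]
eef_rot: [0.0, 0.046, 0.999, -0.0]
ft_force: [0.1, 0.2, -0.3]
opening: 0.0854
finger_force: 0.0
```

```bash
cat >> h.py <<'E'
def st():
    s=get_state();R=Ro.from_quat(s["eef_rot"],scalar_first=True).as_matrix()
    print("t",round(s["time"],2),"p",np.round(s["ee_pos"],4),"f",np.round(s["ft_force"],2),"op",round(s["opening"],4),"ff",round(s["finger_force"],1),"x",np.round(R[:,0],3),"y",np.round(R[:,1],3));return s,R
def to(x,y,z,yaw=None):
    s,R=st();print("move(/0.1m)",np.round(R.T@(np.array([x,y,z])-s["ee_pos"])/.1,3))
E
python3 - <<'E'
from h import *
to(.471,.158,.096)
c=capture("scene");import json
t=capture("top")
P=[ray(t,u,v,.074) for u,v in[(376.4,173.4),(428.4,172.6),(429.4,223.6),(377.4,224.6)]];P=np.array(P)
print(np.round(P,4),P.mean(0), np.linalg.norm(P-np.roll(P,1,0),axis=1))
def proj(c,X): q=np.array(c["R"])@X+c["t"];return c["fx"]*q[0]/q[2]+c["cx"],c["fy"]*q[1]/q[2]+c["cy"]
f=c["frame"].copy()
# overlay predicted bin rim and tray/plate outlines in scene view
def box(cx,cy,h,yaw,z,col):
    a=np.radians(yaw);r=np.array([[np.cos(a),-np.sin(a)],[np.sin(a),np.cos(a)]])
    pts=[proj(c,np.array([*(r@np.array(k)*h+[cx,cy]),z])) for k in[(1,1),(1,-1),(-1,-1),(-1,1)]]
    q=np.array(pts)
    q=((q-[220,150])*4*16).astype(int)
    cv2.polylines(g,[q.reshape(-1,1,2)],True,col,1,cv2.LINE_AA,4)
g=cv2.resize(f[150:240,220:415],None,fx=4,fy=4,interpolation=cv2.INTER_CUBIC)
m=P.mean(0)
box(m[0],m[1],.054,.9,.074,(255,0,0));box(.471,.158,.04,-5.1,.014,(0,255,0));box(.4767,.1584,.065,7.9,.014,(255,0,0));box(.471,.158,.013,-5.1,.114,(0,255,0))
cv2.imwrite("pics/ov.png",g[:,:,::-1])
E
```

```text
t 2.27 p [0.4695 0.158  0.2484] f [ 0.09  0.17 -0.3 ] op 0.0854 ff 0.0 x [-0.996  0.093 -0.001] y [ 0.093  0.996 -0.001]
move(/0.1m) [-0.014  0.003  1.524]
[[ 0.6037 -0.1163  0.074 ]
 [ 0.6051 -0.2253  0.074 ]
 [ 0.4978 -0.2249  0.074 ]
 [ 0.4957 -0.1173  0.074 ]] [ 0.55058695 -0.17096303  0.074     ] [0.1080496  0.1090234  0.10730098 0.10765394]
```

View pics/ov.png

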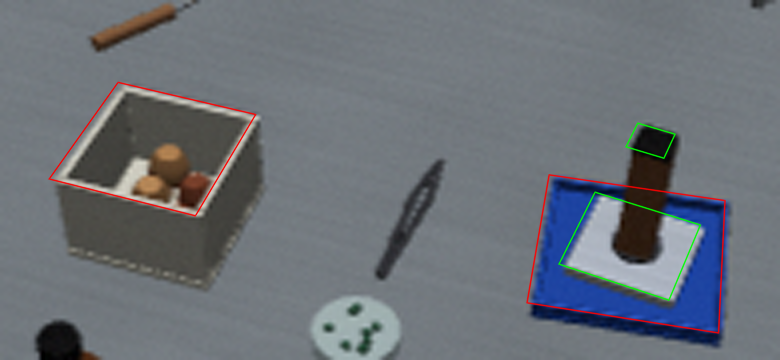

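The overlay in the scene view matches the bin rim, tray and plate to about 1 px, roughly 2 mm. So the estimates hold, and I descend on the handle.

>>> {"api": "step_arm", "payload": {
  "moves": [
    [-0.01,0.01,0.3,0,0,0,0],
    [-0.02,0.01,0.65,0,0,0,0],
    [-0.02,0.01,1,0,0,0,0]
  ]
}}

```text
time: 2.62
ee_pos: [0.47, 0.1632, 0.1483]
eef_rot: [0.002, 0.044, 0.999, 0.0]
ft_force: [0.2, -0.1, -0.8]
opening: 0.0853
finger_force: 0.0
```

>>> {"api": "step_arm", "payload": {
  "moves": [
    [0,0,0.2,0,0,0,0],
    [0,0,0.4,0,0,0,0],
    [0,0,0.52,0,0,0,0],
    [0,0,0.52,0,0,0,0],
    [0,0,0.52,0,0,0,0]
  ]
}}

```text
time: 3.03
ee_pos: [0.4688, 0.1628, 0.096]
eef_rot: [-0.001, 0.044, 0.999, 0.0]
ft_force: [-0.6, -0.8, 0.7]
opening: 0.0857
finger_force: 0.0
```

>>> {"api": "step_arm", "payload": {
  "moves": [
    [0,0,0,0,0,0,0.4],
    [0,0,0,0,0,0,0.6],
    [0,0,0,0,0,0,0.7],
    [0,0,0,0,0,0,0.8],
    [0,0,0,0,0,0,1]
  ]
}}

```text
time: 3.45
ee_pos: [0.4703, 0.1615, 0.097]
eef_rot: [0.001, 0.044, 0.999, -0.0]
ft_force: [-0.5, -4.0, -3.1]
opening: 0.0258
finger_force: 26.0
```

>>> {"api": "step_arm", "payload": {
  "moves": [
    [0,0,0,0,0,0,1],
    [0,0,0,0,0,0,1],
    [0,0,0,0,0,0,1]
  ]
}}

```text
time: 3.7
ee_pos: [0.4702, 0.1614, 0.0968]
eef_rot: [0.0, 0.045, 0.999, -0.0]
ft_force: [-0.7, -2.5, 5.2]
opening: 0.0254
finger_force: 63.8
```

>>> {"api": "step_arm", "payload": {
  "moves": [
    [0,0,-0.1,0,0,0,1],
    [0,0,-0.3,0,0,0,1],
    [0,0,-0.6,0,0,0,1],
    [0,0,-0.9,0,0,0,1],
    [0,0,-0.9,0,0,0,1]
  ]
}}

```text
time: 4.12
ee_pos: [0.473, 0.1623, 0.1923]
eef_rot: [0.005, 0.044, 0.999, 0.001]
ft_force: [1.2, 0.2, -1.8]
opening: 0.0256
finger_force: 62.6
```

>>> {"api": "step_arm", "payload": {
  "moves": [
    [0,0,-0.2,0,0,0,1],
    [0,0,-0.4,0,0,0,1],
    [0,0,-0.6,0,0,0,1],
    [0,0,-0.6,0,0,0,1],
    [0,0,-0.6,0,0,0,1]
  ]
}}

```text
time: 4.53
ee_pos: [0.47, 0.1618, 0.2462]
eef_rot: [0.001, 0.044, 0.999, 0.0]
ft_force: [0.2, -0.6, -3.5]
opening: 0.0254
finger_force: 62.6
```

Run:
```python
from h import *
to(.551,-.170,.247)
```

```text
t 4.53 p [0.47   0.1618 0.2462] f [ 0.21 -0.64 -3.46] op 0.0254 ff 62.6 x [-0.996  0.089 -0.001] y [0.089 0.996 0.   ]
move(/0.1m) [-1.101 -3.233 -0.008]
```

>>> {"api": "step_arm", "payload": {
  "moves": [
    [-0.05,-0.15,0,0,0,0,1],
    [-0.14,-0.4,0,0,0,0,1],
    [-0.23,-0.7,0,0,0,0,1],
    [-0.34,-1,0,0,0,0,1]
  ]
}}

```text
time: 4.87
ee_pos: [0.4933, 0.0586, 0.2436]
eef_rot: [-0.002, 0.044, 0.999, 0.0]
ft_force: [-0.3, -0.7, -2.4]
opening: 0.0253
finger_force: 62.6
```

>>> {"api": "step_arm", "payload": {
  "moves": [
    [-0.09,-0.25,0,0,0,0,1],
    [-0.17,-0.5,0,0,0,0,1],
    [-0.25,-0.75,0,0,0,0,1],
    [-0.34,-1,0,0,0,0,1]
  ]
}}

```text
time: 5.2
ee_pos: [0.5185, -0.0444, 0.2435]
eef_rot: [-0.002, 0.045, 0.999, 0.001]
ft_force: [0.0, -0.2, -3.9]
opening: 0.0254
finger_force: 62.6
```

>>> {"api": "step_arm", "payload": {
  "moves": [
    [-0.12,-0.33,0,0,0,0,1],
    [-0.24,-0.66,0,0,0,-0.03,1],
    [-0.36,-1,0,0,0,-0.067,1],
    [-0.36,-1,0,0,0,-0.067,1],
    [-0.36,-1,0,0,0,-0.067,1]
  ]
}}

```text
time: 5.62
ee_pos: [0.5457, -0.1477, 0.2433]
eef_rot: [-0.002, -0.006, 1.0, 0.001]
ft_force: [-0.1, 0.8, -3.8]
opening: 0.0255
finger_force: 62.8
```

Run:
```python
from h import *
to(.551,-.170,.2)
```

```text
t 5.62 p [ 0.5457 -0.1477  0.2433] f [-0.08  0.75 -3.83] op 0.0255 ff 62.8 x [-1.    -0.013  0.004] y [-0.013  1.     0.002]
move(/0.1m) [-0.052 -0.225  0.432]
```

>>> {"api": "step_arm", "payload": {
  "moves": [
    [-0.02,-0.12,0.1,0,0,0,1],
    [-0.04,-0.22,0.3,0,0,0,1],
    [-0.04,-0.22,0.5,0,0,0,1],
    [-0.04,-0.22,0.6,0,0,0,1],
    [-0.04,-0.22,0.6,0,0,0,1]
  ]
}}

```text
time: 6.03
ee_pos: [0.5487, -0.1663, 0.1819]
eef_rot: [-0.003, -0.008, 1.0, 0.002]
ft_force: [-0.3, 0.4, -4.7]
opening: 0.0254
finger_force: 62.7
```

Run:
```python
from h import *
to(.5505,-.170,.16)
a=capture("top");b=capture("scene")
g=np.vstack([cv2.resize(x["frame"][v:v+75,u:u+110],None,fx=4,fy=4,interpolation=cv2.INTER_CUBIC) for x,u,v in((a,350,160),(b,215,150))])
cv2.imwrite("pics/over.png",g[:,:,::-1])
```

```text
t 6.03 p [ 0.5487 -0.1663  0.1819] f [-0.3   0.42 -4.67] op 0.0254 ff 62.7 x [-1.    -0.017  0.007] y [-0.017  1.     0.004]
move(/0.1m) [-0.019 -0.038  0.219]
```

View pics/over.png

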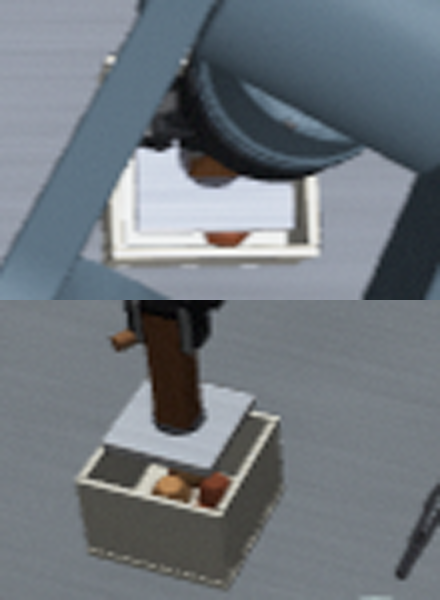

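The plate hovers over the bin: in the top view its lower edge is at about v=217.5, spanning u=383.8 to 424. I check that position.

Run:
```python
from h import *
s,R=st()
c=capture("top")
for z in(.095,.1):print(ray(c,383.75,217.3,z),ray(c,424,217.5,z))
print("bin",ray(c,377.4,225,.074),ray(c,430,223.6,.074))
```

```text
t 6.13 p [ 0.5508 -0.1674  0.1857] f [-0.31 -0.66 -2.42] op 0.0251 ff 62.7 x [-1.    -0.017  0.001] y [-0.017  1.     0.001]
[ 0.50922595 -0.128794    0.095     ] [ 0.50884524 -0.21044627  0.095     ]
[ 0.50882532 -0.12834743  0.1       ] [ 0.50844656 -0.20958097  0.1       ]
bin [ 0.49483505 -0.11730934  0.074     ] [ 0.49783398 -0.22618716  0.074     ]
```

>>> {"api": "step_arm", "payload": {
  "moves": [
    [-0.02,-0.02,0.05,0,0,0,1],
    [-0.02,-0.02,0.15,0,0,0,1],
    [-0.02,-0.02,0.25,0,0,0,1],
    [-0.02,-0.02,0.25,0,0,0,1],
    [-0.02,-0.02,0.25,0,0,0,1]
  ]
}}

```text
time: 6.6
ee_pos: [0.5524, -0.1698, 0.16]
eef_rot: [-0.001, -0.008, 1.0, 0.001]
ft_force: [0.1, -0.6, -3.1]
opening: 0.0254
finger_force: 62.7
```

>>> {"api": "step_arm", "payload": {
  "moves": [
    [0,0,0.01,0,0,0,1],
    [0,0,0.03,0,0,0,1],
    [0,0,0.05,0,0,0,1],
    [0,0,0.05,0,0,0,1],
    [0,0,0.05,0,0,0,1]
  ]
}}

```text
time: 7.02
ee_pos: [0.5532, -0.1703, 0.1563]
eef_rot: [-0.0, -0.008, 1.0, 0.0]
ft_force: [0.2, -0.1, -3.4]
opening: 0.0253
finger_force: 62.8
```

>>> {"api": "step_arm", "payload": {
  "moves": [
    [0,0,0.01,0,0,0,1],
    [0,0,0.02,0,0,0,1],
    [0,0,0.03,0,0,0,1],
    [0,0,0.03,0,0,0,1],
    [0,0,0.03,0,0,0,1]
  ]
}}

```text
time: 7.43
ee_pos: [0.5531, -0.1703, 0.1532]
eef_rot: [-0.0, -0.008, 1.0, 0.0]
ft_force: [0.1, 0.1, -3.9]
opening: 0.0254
finger_force: 62.8
```

>>> {"api": "step_arm", "payload": {
  "moves": [
    [0,0,0.01,0,0,0,1],
    [0,0,0.02,0,0,0,1],
    [0,0,0.02,0,0,0,1]
  ]
}}

```text
time: 7.68
ee_pos: [0.5531, -0.1702, 0.151]
eef_rot: [-0.0, -0.008, 1.0, 0.0]
ft_force: [-0.1, -0.2, -3.6]
opening: 0.0254
finger_force: 62.8
```

>>> {"api": "step_arm", "payload": {
  "moves": [
    [0,0,0.01,0,0,0,1],
    [0,0,0.02,0,0,0,1],
    [0,0,0.02,0,0,0,1]
  ]
}}

```text
time: 7.93
ee_pos: [0.5531, -0.1702, 0.149]
eef_rot: [-0.0, -0.008, 1.0, 0.0]
ft_force: [-0.1, 1.0, -3.6]
opening: 0.0254
finger_force: 62.8
```

>>> {"api": "step_arm", "payload": {
  "moves": [
    [0,0,0.005,0,0,0,1],
    [0,0,0.01,0,0,0,1],
    [0,0,0.01,0,0,0,1]
  ]
}}

```text
time: 8.18
ee_pos: [0.5531, -0.1703, 0.1482]
eef_rot: [-0.0, -0.008, 1.0, 0.0]
ft_force: [-0.2, -0.5, -3.5]
opening: 0.0254
finger_force: 62.8
```

>>> {"api": "step_arm", "payload": {
  "moves": [
    [0,0,0.005,0,0,0,1],
    [0,0,0.01,0,0,0,1],
    [0,0,0.01,0,0,0,1]
  ]
}}

```text
time: 8.43
ee_pos: [0.5532, -0.1703, 0.1472]
eef_rot: [-0.0, -0.008, 1.0, 0.0]
ft_force: [-0.4, 0.3, -2.1]
opening: 0.0253
finger_force: 62.8
```

>>> {"api": "step_arm", "payload": {
  "moves": [
    [0,0,0.005,0,0,0,1],
    [0,0,0.005,0,0,0,1]
  ]
}}

```text
time: 8.6
ee_pos: [0.5532, -0.1703, 0.1467]
eef_rot: [-0.0, -0.008, 1.0, 0.0]
ft_force: [-0.8, 0.4, -3.7]
opening: 0.0253
finger_force: 62.8
```

>>> {"api": "step_arm", "payload": {
  "moves": [
    [0,0,0.005,0,0,0,1],
    [0,0,0.005,0,0,0,1]
  ]
}}

```text
time: 8.77
ee_pos: [0.5533, -0.1703, 0.1463]
eef_rot: [0.0, -0.008, 1.0, -0.0]
ft_force: [-0.8, -0.1, -2.7]
opening: 0.0253
finger_force: 62.8
```

>>> {"api": "step_arm", "payload": {
  "moves": [
    [0,0,0.005,0,0,0,1],
    [0,0,0.005,0,0,0,1]
  ]
}}

```text
time: 8.93
ee_pos: [0.5533, -0.1704, 0.1459]
eef_rot: [0.0, -0.008, 1.0, -0.0]
ft_force: [-0.4, 0.1, -2.0]
opening: 0.0252
finger_force: 63.0
```

>>> {"api": "step_arm", "payload": {
  "moves": [
    [0,0,0.005,0,0,0,1],
    [0,0,0.01,0,0,0,1]
  ]
}}

```text
time: 9.1
ee_pos: [0.5533, -0.1703, 0.145]
eef_rot: [0.0, -0.008, 1.0, -0.0]
ft_force: [0.2, 0.1, -1.7]
opening: 0.0253
finger_force: 63.0
```

>>> {"api": "step_arm", "payload": {
  "moves": [
    [0,0,0.005,0,0,0,1],
    [0,0,0.01,0,0,0,1]
  ]
}}

```text
time: 9.27
ee_pos: [0.5532, -0.1703, 0.1438]
eef_rot: [-0.0, -0.008, 1.0, -0.0]
ft_force: [-0.0, -0.4, -1.5]
opening: 0.0256
finger_force: 63.0
```

>>> {"api": "step_arm", "payload": {
  "moves": [
    [0,0,0.005,0,0,0,1],
    [0,0,0.005,0,0,0,1]
  ]
}}

```text
time: 9.43
ee_pos: [0.5531, -0.1702, 0.1431]
eef_rot: [-0.0, -0.008, 1.0, 0.0]
ft_force: [0.0, -0.7, -2.2]
opening: 0.0252
finger_force: 63.0
```

>>> {"api": "step_arm", "payload": {
  "moves": [
    [0,0,0.005,0,0,0,1],
    [0,0,0.01,0,0,0,1]
  ]
}}

```text
time: 9.6
ee_pos: [0.5532, -0.1702, 0.1422]
eef_rot: [0.0, -0.008, 1.0, 0.0]
ft_force: [0.6, 0.1, -2.2]
opening: 0.0253
finger_force: 63.0
```

>>> {"api": "step_arm", "payload": {
  "moves": [
    [0,0,0.005,0,0,0,1],
    [0,0,0.01,0,0,0,1]
  ]
}}

```text
time: 9.77
ee_pos: [0.5534, -0.1702, 0.1416]
eef_rot: [0.0, -0.008, 1.0, 0.0]
ft_force: [-1.2, 0.2, 3.4]
opening: 0.0254
finger_force: 63.6
```

>>> {"api": "step_arm", "payload": {
  "moves": [
    [0,0,0.005,0,0,0,1],
    [0,0,0.01,0,0,0,1]
  ]
}}

```text
time: 9.93
ee_pos: [0.5533, -0.1701, 0.1407]
eef_rot: [0.0, -0.008, 1.0, 0.0]
ft_force: [-1.4, 2.4, 4.1]
opening: 0.0255
finger_force: 63.8
```

>>> {"api": "step_arm", "payload": {
  "moves": [
    [0.01,0,0.003,0,0,0,1],
    [0.02,0,0.005,0,0,0,1],
    [0,0,0.005,0,0,0,1],
    [-0.02,0,0.005,0,0,0,1],
    [0,0,0.005,0,0,0,1]
  ]
}}

```text
time: 10.35
ee_pos: [0.5536, -0.1705, 0.1396]
eef_rot: [0.0, -0.008, 1.0, -0.0]
ft_force: [1.4, 0.6, -0.8]
opening: 0.0253
finger_force: 63.1
```

>>> {"api": "step_arm", "payload": {
  "moves": [
    [0,0.01,0.003,0,0,0,1],
    [0,0.02,0.005,0,0,0,1],
    [0,0,0.005,0,0,0,1],
    [0,-0.02,0.005,0,0,0,1],
    [0,0,0.005,0,0,0,1]
  ]
}}

```text
time: 10.77
ee_pos: [0.553, -0.1709, 0.139]
eef_rot: [-0.0, -0.008, 1.0, -0.0]
ft_force: [-0.5, 0.7, -3.3]
opening: 0.0251
finger_force: 62.9
```

Rubbing works. I continue with 1 mm of sink per rub.

>>> {"api": "step_arm", "payload": {
  "moves": [
    [0.01,0,0.005,0,0,0,1],
    [0.02,0,0.007,0,0,0,1],
    [0,0,0.01,0,0,0,1],
    [-0.02,0,0.01,0,0,0,1],
    [0,0,0.01,0,0,0,1]
  ]
}}

```text
time: 11.18
ee_pos: [0.5538, -0.1704, 0.1384]
eef_rot: [0.0, -0.008, 1.0, -0.0]
ft_force: [1.3, -0.8, -2.1]
opening: 0.025
finger_force: 62.9
```

>>> {"api": "step_arm", "payload": {
  "moves": [
    [0,0.01,0.005,0,0,0,1],
    [0,0.02,0.007,0,0,0,1],
    [0,0,0.01,0,0,0,1],
    [0,-0.02,0.01,0,0,0,1],
    [0,0,0.01,0,0,0,1]
  ]
}}

```text
time: 11.6
ee_pos: [0.5533, -0.171, 0.1374]
eef_rot: [0.0, -0.008, 1.0, -0.0]
ft_force: [0.4, -0.8, -2.0]
opening: 0.025
finger_force: 62.8
```

>>> {"api": "step_arm", "payload": {
  "moves": [
    [0.01,0,0.005,0,0,0,1],
    [0.02,0,0.007,0,0,0,1],
    [0,0,0.01,0,0,0,1],
    [-0.02,0,0.01,0,0,0,1],
    [0,0,0.01,0,0,0,1]
  ]
}}

```text
time: 12.02
ee_pos: [0.5536, -0.1704, 0.1362]
eef_rot: [0.0, -0.008, 1.0, -0.0]
ft_force: [0.8, -0.4, -1.3]
opening: 0.0253
finger_force: 62.9
```

>>> {"api": "step_arm", "payload": {
  "moves": [
    [0,0.01,0.005,0,0,0,1],
    [0,0.02,0.007,0,0,0,1],
    [0,0,0.01,0,0,0,1],
    [0,-0.02,0.01,0,0,0,1],
    [0,0,0.01,0,0,0,1]
  ]
}}

```text
time: 12.43
ee_pos: [0.5532, -0.171, 0.1352]
eef_rot: [0.0, -0.008, 1.0, -0.0]
ft_force: [-0.1, -0.9, -2.8]
opening: 0.0248
finger_force: 62.8
```

>>> {"api": "step_arm", "payload": {
  "moves": [
    [0.01,0,0.005,0,0,0,1],
    [0.02,0,0.007,0,0,0,1],
    [0,0,0.01,0,0,0,1],
    [-0.02,0,0.01,0,0,0,1],
    [0,0,0.01,0,0,0,1]
  ]
}}

```text
time: 12.85
ee_pos: [0.5537, -0.1703, 0.1343]
eef_rot: [0.0, -0.008, 1.0, -0.0]
ft_force: [1.0, -0.2, -1.9]
opening: 0.0253
finger_force: 62.9
```

>>> {"api": "step_arm", "payload": {
  "moves": [
    [0,0.01,0.005,0,0,0,1],
    [0,0.02,0.007,0,0,0,1],
    [0,0,0.01,0,0,0,1],
    [0,-0.02,0.01,0,0,0,1],
    [0,0,0.01,0,0,0,1]
  ]
}}

```text
time: 13.27
ee_pos: [0.5532, -0.1709, 0.1332]
eef_rot: [-0.0, -0.008, 1.0, -0.0]
ft_force: [-0.4, 0.0, -3.1]
opening: 0.0254
finger_force: 62.7
```

>>> {"api": "step_arm", "payload": {
  "moves": [
    [0.01,0,0.005,0,0,0,1],
    [0.02,0,0.007,0,0,0,1],
    [0,0,0.01,0,0,0,1],
    [-0.02,0,0.01,0,0,0,1],
    [0,0,0.01,0,0,0,1]
  ]
}}

```text
time: 13.68
ee_pos: [0.5536, -0.1703, 0.1322]
eef_rot: [0.0, -0.008, 1.0, -0.0]
ft_force: [0.3, 0.7, -3.3]
opening: 0.0254
finger_force: 62.9
```

>>> {"api": "step_arm", "payload": {
  "moves": [
    [0,0.01,0.005,0,0,0,1],
    [0,0.02,0.007,0,0,0,1],
    [0,0,0.01,0,0,0,1],
    [0,-0.02,0.01,0,0,0,1],
    [0,0,0.01,0,0,0,1]
  ]
}}

```text
time: 14.1
ee_pos: [0.5533, -0.171, 0.1313]
eef_rot: [0.0, -0.008, 1.0, -0.0]
ft_force: [0.6, -0.1, -2.8]
opening: 0.025
finger_force: 62.9
```

>>> {"api": "step_arm", "payload": {
  "moves": [
    [0.01,0,0.005,0,0,0,1],
    [0.02,0,0.007,0,0,0,1],
    [0,0,0.01,0,0,0,1],
    [-0.02,0,0.01,0,0,0,1],
    [0,0,0.01,0,0,0,1]
  ]
}}

```text
time: 14.52
ee_pos: [0.5539, -0.1704, 0.1305]
eef_rot: [0.0, -0.008, 1.0, -0.0]
ft_force: [0.0, 1.0, -3.1]
opening: 0.0254
finger_force: 62.9
```

>>> {"api": "step_arm", "payload": {
  "moves": [
    [0,0.01,0.005,0,0,0,1],
    [0,0.02,0.007,0,0,0,1],
    [0,0,0.01,0,0,0,1],
    [0,-0.02,0.01,0,0,0,1],
    [0,0,0.01,0,0,0,1]
  ]
}}

```text
time: 14.93
ee_pos: [0.5533, -0.171, 0.1293]
eef_rot: [0.0, -0.008, 1.0, -0.0]
ft_force: [1.1, -0.0, -3.6]
opening: 0.0253
finger_force: 62.9
```

>>> {"api": "step_arm", "payload": {
  "moves": [
    [0.01,0,0.005,0,0,0,1],
    [0.02,0,0.007,0,0,0,1],
    [0,0,0.01,0,0,0,1],
    [-0.02,0,0.01,0,0,0,1],
    [0,0,0.01,0,0,0,1]
  ]
}}

```text
time: 15.35
ee_pos: [0.5539, -0.1704, 0.1285]
eef_rot: [0.0, -0.008, 1.0, -0.0]
ft_force: [-0.5, -0.1, -3.1]
opening: 0.0252
finger_force: 62.8
```

>>> {"api": "step_arm", "payload": {
  "moves": [
    [0,0,0.005,0,0,0,1],
    [0,0,0.01,0,0,0,1],
    [0,0,0.01,0,0,0,1]
  ]
}}

```text
time: 15.6
ee_pos: [0.5534, -0.1704, 0.1275]
eef_rot: [0.0, -0.008, 1.0, -0.0]
ft_force: [-0.1, 0.3, -2.1]
opening: 0.0253
finger_force: 63.0
```

>>> {"api": "step_arm", "payload": {
  "moves": [
    [0,0,0.005,0,0,0,1],
    [0,0,0.005,0,0,0,1]
  ]
}}

```text
time: 15.77
ee_pos: [0.5537, -0.1705, 0.1272]
eef_rot: [0.001, -0.008, 1.0, -0.0]
ft_force: [1.5, -0.5, -0.9]
opening: 0.0252
finger_force: 63.2
```

>>> {"api": "step_arm", "payload": {
  "moves": [
    [0,0,0.005,0,0,0,1],
    [0,0,0.005,0,0,0,1]
  ]
}}

```text
time: 15.93
ee_pos: [0.5539, -0.1706, 0.1269]
eef_rot: [0.001, -0.008, 1.0, -0.0]
ft_force: [1.9, 0.1, 0.8]
opening: 0.0255
finger_force: 63.4
```

>>> {"api": "step_arm", "payload": {
  "moves": [
    [0,0,0.005,0,0,0,1],
    [0,0,0.005,0,0,0,1]
  ]
}}

```text
time: 16.1
ee_pos: [0.5541, -0.1707, 0.1266]
eef_rot: [0.001, -0.008, 1.0, -0.001]
ft_force: [1.5, 0.4, 3.2]
opening: 0.0252
finger_force: 63.7
```

>>> {"api": "step_arm", "payload": {
  "moves": [
    [0,0,0.005,0,0,0,1],
    [0,0,0.005,0,0,0,1]
  ]
}}

```text
time: 16.27
ee_pos: [0.5544, -0.1709, 0.1264]
eef_rot: [0.001, -0.008, 1.0, -0.001]
ft_force: [2.0, -1.0, 5.7]
opening: 0.0251
finger_force: 63.9
```

>>> {"api": "step_arm", "payload": {
  "moves": [
    [0.02,0,0,0,0,0,1],
    [0.03,0,0,0,0,0,1],
    [0,0,0,0,0,0,1],
    [-0.03,0,0,0,0,0,1],
    [0,0,0,0,0,0,1]
  ]
}}

```text
time: 16.68
ee_pos: [0.5547, -0.1708, 0.1261]
eef_rot: [0.001, -0.008, 1.0, -0.001]
ft_force: [3.0, -0.3, 9.1]
opening: 0.025
finger_force: 64.5
```

>>> {"api": "step_arm", "payload": {
  "moves": [
    [0,0.02,0,0,0,0,1],
    [0,0.03,0,0,0,0,1],
    [0,0,0,0,0,0,1],
    [0,-0.03,0,0,0,0,1],
    [0,0,0,0,0,0,1]
  ]
}}

```text
time: 17.1
ee_pos: [0.5542, -0.1714, 0.1263]
eef_rot: [0.001, -0.008, 1.0, -0.001]
ft_force: [2.1, -0.9, 6.5]
opening: 0.0255
finger_force: 64.0
```

Run:
```python
from h import *
st()
b=capture("scene");cv2.imwrite("pics/in.png",cv2.resize(b["frame"][155:230,215:325],None,fx=7,fy=7,interpolation=cv2.INTER_CUBIC)[:,:,::-1])
for i in range(3):
  st();capture("scene")
```

```text
t 17.1 p [ 0.5542 -0.1714  0.1263] f [ 2.12 -0.86  6.46] op 0.0255 ff 64.0 x [-1.    -0.016 -0.003] y [-0.016  1.    -0.001]
t 17.15 p [ 0.5542 -0.1706  0.1263] f [3.06 0.09 7.37] op 0.0253 ff 64.2 x [-1.    -0.016 -0.003] y [-0.016  1.    -0.001]
t 17.2 p [ 0.5541 -0.1706  0.1263] f [ 2.67 -0.4   6.6 ] op 0.0253 ff 64.1 x [-1.    -0.016 -0.003] y [-0.016  1.    -0.001]
t 17.25 p [ 0.5542 -0.1707  0.1264] f [ 3.25 -0.43  6.42] op 0.0249 ff 64.1 x [-1.    -0.016 -0.003] y [-0.016  1.    -0.001]
```

View pics/in.png

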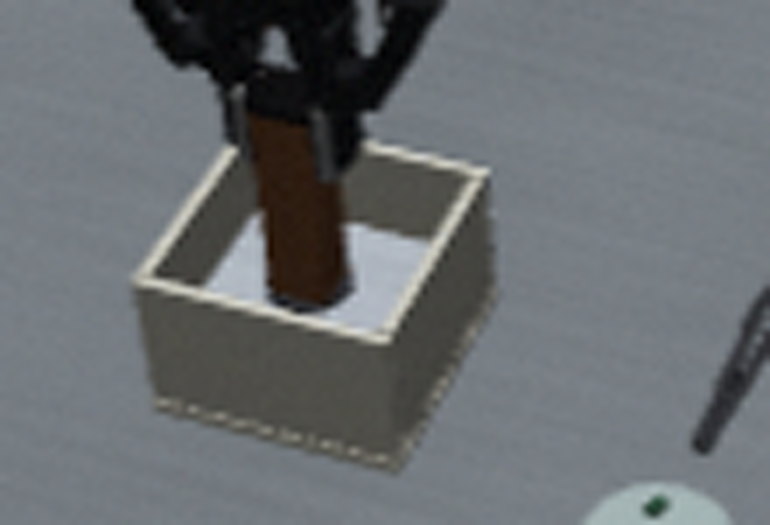

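The plate sits flat in the bin, and the height stays steady under about 10 N with rubbing. I press at about 12 N and hold.

>>> {"api": "step_arm", "payload": {
  "moves": [
    [0,0,0.004,0,0,0,1],
    [0.02,0,0.004,0,0,0,1],
    [0,0,0.004,0,0,0,1],
    [-0.02,0,0.004,0,0,0,1],
    [0,0,0.004,0,0,0,1]
  ]
}}

```text
time: 17.72
ee_pos: [0.5547, -0.1709, 0.126]
eef_rot: [0.002, -0.008, 1.0, -0.001]
ft_force: [3.3, -0.4, 9.5]
opening: 0.0257
finger_force: 64.5
```

Run:
```python
from h import *
for i in range(4):
  st();capture("scene")
```

```text
t 17.72 p [ 0.5547 -0.1709  0.126 ] f [ 3.27 -0.42  9.46] op 0.0257 ff 64.5 x [-1.    -0.016 -0.003] y [-0.016  1.    -0.002]
t 17.77 p [ 0.5543 -0.1709  0.1262] f [ 3.66 -0.51  8.24] op 0.0251 ff 64.4 x [-1.    -0.016 -0.003] y [-0.016  1.    -0.002]
t 17.82 p [ 0.5543 -0.1709  0.1262] f [ 2.89 -0.71  7.98] op 0.0251 ff 64.2 x [-1.    -0.016 -0.003] y [-0.016  1.    -0.002]
t 17.87 p [ 0.5544 -0.1709  0.1262] f [ 3.61 -0.58  7.92] op 0.0254 ff 64.3 x [-1.    -0.016 -0.003] y [-0.016  1.    -0.002]
```

Net force is about 11.7 N. I hold it for over 1 s, then lift out.

>>> {"api": "step_arm", "payload": {
  "moves": [
    [0,0,0.001,0,0,0,1],
    [0,0,0.001,0,0,0,1],
    [0,0,0.001,0,0,0,1],
    [0,0,0.001,0,0,0,1],
    [0,0,0.001,0,0,0,1]
  ]
}}

```text
time: 18.33
ee_pos: [0.5544, -0.171, 0.1262]
eef_rot: [0.002, -0.008, 1.0, -0.001]
ft_force: [2.6, -1.5, 8.1]
opening: 0.0255
finger_force: 64.3
```

>>> {"api": "step_arm", "payload": {
  "moves": [
    [0,0,0,0,0,0,1],
    [0,0,0,0,0,0,1],
    [0,0,0,0,0,0,1],
    [0,0,0,0,0,0,1],
    [0,0,0,0,0,0,1]
  ]
}}

```text
time: 18.75
ee_pos: [0.5544, -0.171, 0.1262]
eef_rot: [0.002, -0.008, 1.0, -0.001]
ft_force: [4.2, -0.6, 7.5]
opening: 0.0252
finger_force: 64.3
```

>>> {"api": "step_arm", "payload": {
  "moves": [
    [0,0,0,0,0,0,1],
    [0,0,0,0,0,0,1],
    [0,0,0,0,0,0,1],
    [0,0,0,0,0,0,1],
    [0,0,0,0,0,0,1]
  ]
}}

```text
time: 19.17
ee_pos: [0.5544, -0.1709, 0.1261]
eef_rot: [0.002, -0.008, 1.0, -0.001]
ft_force: [3.5, -0.6, 8.6]
opening: 0.0251
finger_force: 64.3
```

>>> {"api": "step_arm", "payload": {
  "moves": [
    [0,0,-0.05,0,0,0,1],
    [0,0,-0.2,0,0,0,1],
    [0,0,-0.5,0,0,0,1],
    [0,0,-0.75,0,0,0,1],
    [0,0,-0.75,0,0,0,1]
  ]
}}

```text
time: 19.58
ee_pos: [0.5542, -0.171, 0.2037]
eef_rot: [0.002, -0.008, 1.0, -0.001]
ft_force: [0.8, -0.0, -2.2]
opening: 0.0254
finger_force: 62.9
```

>>> {"api": "step_arm", "payload": {
  "moves": [
    [0,0.1,-0.2,0,0,0,1],
    [0,0.35,-0.3,0,0,0,1],
    [0,0.7,-0.4,0,0,0,1],
    [0.2,1,-0.5,0,0,0,1],
    [0.2,1,-0.5,0,0,0,1]
  ]
}}

```text
time: 20.0
ee_pos: [0.528, -0.0654, 0.2487]
eef_rot: [-0.003, -0.01, 1.0, 0.002]
ft_force: [-0.3, -0.5, -3.0]
opening: 0.0249
finger_force: 62.6
```

Run:
```python
from h import *
st()
a=capture("top");b=capture("scene")
g=np.hstack([cv2.resize(x["frame"][v:v+70,u:u+70],(390,390),interpolation=cv2.INTER_CUBIC) for x,u,v in((a,368,165),(b,225,160))])
cv2.imwrite("pics/after.png",g[:,:,::-1])
```

```text
t 20.0 p [ 0.528  -0.0654  0.2487] f [-0.31 -0.47 -2.99] op 0.0249 ff 62.6 x [-1.    -0.02   0.005] y [-0.02   1.     0.004]
```

View pics/after.png

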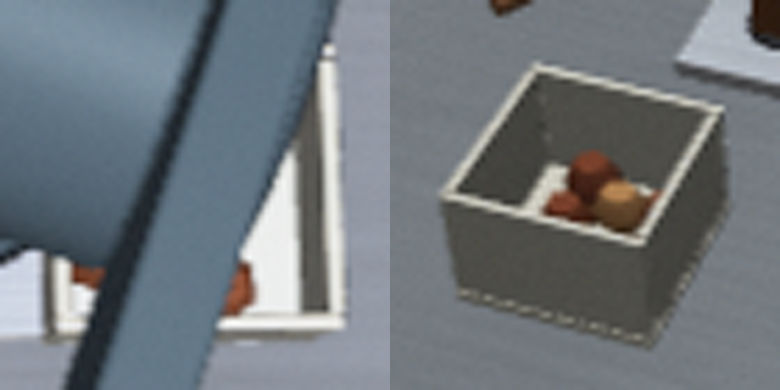

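The arm still hides much of the bin in the top view, so I move on toward the tray and look again.

>>> {"api": "step_arm", "payload": {
  "moves": [
    [0.1,0.3,0,0,0,0,1],
    [0.2,0.65,0,0,0,0,1],
    [0.2,1,0,0,0,0,1],
    [0.2,1,0,0,0,0,1]
  ]
}}

```text
time: 20.43
ee_pos: [0.5082, 0.0333, 0.2478]
eef_rot: [-0.002, -0.01, 1.0, 0.002]
ft_force: [0.3, 0.1, -3.7]
opening: 0.0253
finger_force: 62.9
```

Run:
```python
from h import *
st()
a=capture("top");b=capture("scene")
g=np.hstack([cv2.resize(x["frame"][v:v+70,u:u+70],(390,390),interpolation=cv2.INTER_CUBIC) for x,u,v in((a,368,165),(b,225,160))])
cv2.imwrite("pics/after2.png",g[:,:,::-1])
```

```text
t 20.43 p [0.5082 0.0333 0.2478] f [ 0.28  0.1  -3.69] op 0.0253 ff 62.9 x [-1.    -0.019  0.004] y [-0.019  1.     0.003]
```

View pics/after2.png

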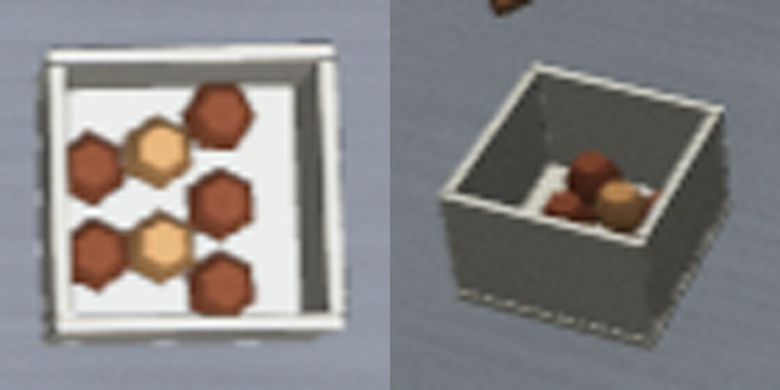

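>>> {"api": "step_arm", "payload": {
  "moves": [
    [0.05,0.2,0,0,0,0,1],
    [0.1,0.5,0,0,0,0,1],
    [0.2,0.8,0,0,0,0,1],
    [0.2,1,0,0,0,0,1],
    [0.2,1,0,0,0,0,1]
  ]
}}

```text
time: 20.95
ee_pos: [0.4878, 0.1302, 0.2487]
eef_rot: [-0.001, -0.009, 1.0, 0.0]
ft_force: [1.1, -0.3, -3.6]
opening: 0.0253
finger_force: 63.0
```

Run:
```python
from h import *
to(.4755,.159,.11)
a=capture("top");b=capture("scene")
def proj(c,X): q=np.array(c["R"])@X+c["t"];return np.array([c["fx"]*q[0]/q[2]+c["cx"],c["fy"]*q[1]/q[2]+c["cy"]])
def comps(c,col,roi):
    h=cv2.cvtColor(c["frame"],cv2.COLOR_RGB2HSV);H,S,V=[h[...,i].astype(int) for i in range(3)]
    m=((H>=12)&(H<26)&(S>80)&(V>85)) if col=="y" else ((H<12)&(S>110)&(V>50))
    k=np.zeros(m.shape,np.uint8);u0,v0,u1,v1=roi;k[v0:v1,u0:u1]=m[v0:v1,u0:u1]
    n,l,s,ce=cv2.connectedComponentsWithStats(k);return [(s[i],ce[i]) for i in range(1,n) if s[i][4]>15]
for col in"yr":
  for s,ce in comps(a,col,(378,177,424,224)):
    p=ray(a,*ce,.025);print(col,"top",s.tolist(),np.round(ce,1),np.round(p,4))
    hexa=[[p[0]+r*np.cos(t),p[1]+r*np.sin(t),z] for z,r in((.006,.0103),(.019,.0145),(.032,.0103)) for t in np.linspace(0,6.28,24)]
    q=np.array([proj(b,np.array(x)) for x in hexa]);print("   pred scene bbox",q.min(0).round(1),q.max(0).round(1))
for col in"yr":
  for s,ce in comps(b,col,(232,165,290,210)): print(col,"scene",s.tolist())
# bin rim reference check
for z,h in((.074,.054),): print([proj(b,np.array([.5506+i*h,-.171+j*h,z])).round(1).tolist() for i,j in((1,1),(1,-1),(-1,-1),(-1,1))])
```

```text
t 20.95 p [0.4878 0.1302 0.2487] f [ 1.08 -0.34 -3.58] op 0.0253 ff 63.0 x [-1.    -0.017  0.002] y [-0.017  1.     0.001]
move(/0.1m) [0.116 0.289 1.388]
y top [390, 186, 12, 13, 109] [395.7 191.9] [ 0.5708 -0.1619  0.025 ]
   pred scene bbox [255.1 200. ] [265.3 211.6]
y top [390, 203, 13, 13, 111] [396.4 209.1] [ 0.5329 -0.1628  0.025 ]
   pred scene bbox [260.5 191.4] [270.5 202.7]
r top [401, 180, 12, 12, 107] [406.7 185.4] [ 0.5852 -0.1863  0.025 ]
   pred scene bbox [245.1 201.3] [255.4 212.9]
r top [380, 189, 10, 13, 87] [384.4 195. ] [ 0.5641 -0.1369  0.025 ]
   pred scene bbox [264.1 200.6] [274.3 212.1]
r top [402, 196, 11, 12, 103] [407.  201.4] [ 0.5499 -0.1863  0.025 ]
   pred scene bbox [250.7 193.3] [260.7 204.6]
r top [381, 205, 10, 12, 94] [385.1 210.4] [ 0.5299 -0.1381  0.025 ]
   pred scene bbox [268.7 192.7] [278.7 204. ]
r top [402, 211, 11, 10, 93] [407.  215.8] [ 0.5181 -0.1856  0.025 ]
   pred scene bbox [255.6 186.4] [265.5 197.5]
y scene [262, 192, 9, 7, 46]
r scene [253, 187, 13, 13, 92]
[[268.3, 204.0], [232.0, 194.4], [249.8, 170.4], [284.0, 178.8]]
```

The chunk positions from the top view predict the scene-view silhouettes to within 1 px when the chunks lie on the floor. Setting down in the tray will give a height reference: contact there should come 28 mm lower than in the bin.

>>> {"api": "step_arm", "payload": {
  "moves": [
    [0.06,0.15,0.1,0,0,0,1],
    [0.12,0.29,0.4,0,0,0,1],
    [0.12,0.29,0.7,0,0,0,1],
    [0.12,0.29,1,0,0,0,1],
    [0.12,0.29,1,0,0,0,1]
  ]
}}

```text
time: 21.47
ee_pos: [0.4718, 0.1553, 0.1435]
eef_rot: [-0.006, -0.007, 1.0, -0.001]
ft_force: [-1.0, 0.4, -4.1]
opening: 0.0253
finger_force: 62.9
```

>>> {"api": "step_arm", "payload": {
  "moves": [
    [0,0,0.1,0,0,0,1],
    [0,0,0.2,0,0,0,1],
    [0,0,0.3,0,0,0,1],
    [0,0,0.4,0,0,0,1],
    [0,0,0.4,0,0,0,1]
  ]
}}

```text
time: 21.88
ee_pos: [0.475, 0.1571, 0.1082]
eef_rot: [-0.001, -0.008, 1.0, -0.0]
ft_force: [-1.0, -1.1, -2.9]
opening: 0.025
finger_force: 62.9
```

>>> {"api": "step_arm", "payload": {
  "moves": [
    [0,0,0.01,0,0,0,1],
    [0,0,0.02,0,0,0,1],
    [0,0,0.03,0,0,0,1],
    [0,0,0.04,0,0,0,1],
    [0,0,0.04,0,0,0,1]
  ]
}}

```text
time: 22.3
ee_pos: [0.476, 0.1576, 0.106]
eef_rot: [0.0, -0.008, 1.0, 0.0]
ft_force: [-0.6, -0.1, -3.2]
opening: 0.0252
finger_force: 62.9
```

>>> {"api": "step_arm", "payload": {
  "moves": [
    [0,0,0.005,0,0,0,1],
    [0,0,0.01,0,0,0,1],
    [0,0,0.01,0,0,0,1]
  ]
}}

```text
time: 22.55
ee_pos: [0.4758, 0.1575, 0.1048]
eef_rot: [0.0, -0.008, 1.0, -0.0]
ft_force: [-0.3, 0.3, -4.0]
opening: 0.0251
finger_force: 62.9
```

>>> {"api": "step_arm", "payload": {
  "moves": [
    [0,0,0.005,0,0,0,1],
    [0,0,0.01,0,0,0,1],
    [0,0,0.01,0,0,0,1]
  ]
}}

```text
time: 22.8
ee_pos: [0.4758, 0.1575, 0.1037]
eef_rot: [-0.0, -0.008, 1.0, 0.0]
ft_force: [-0.1, -0.4, -3.9]
opening: 0.0253
finger_force: 62.9
```

>>> {"api": "step_arm", "payload": {
  "moves": [
    [0,0,0.01,0,0,0,1],
    [0,0,0.02,0,0,0,1],
    [0,0,0.03,0,0,0,1],
    [0,0,0.03,0,0,0,1]
  ]
}}

```text
time: 23.13
ee_pos: [0.4756, 0.1575, 0.1005]
eef_rot: [-0.0, -0.008, 1.0, -0.0]
ft_force: [-0.4, 0.5, -2.9]
opening: 0.0252
finger_force: 62.9
```

>>> {"api": "step_arm", "payload": {
  "moves": [
    [0,0,0.01,0,0,0,1],
    [0,0,0.01,0,0,0,1]
  ]
}}

```text
time: 23.3
ee_pos: [0.4757, 0.1575, 0.0996]
eef_rot: [-0.0, -0.008, 1.0, -0.0]
ft_force: [-0.1, -0.7, -4.3]
opening: 0.0252
finger_force: 62.9
```

>>> {"api": "step_arm", "payload": {
  "moves": [
    [0,0,0.01,0,0,0,1],
    [0,0,0.01,0,0,0,1]
  ]
}}

```text
time: 23.47
ee_pos: [0.4757, 0.1575, 0.0986]
eef_rot: [-0.0, -0.008, 1.0, -0.0]
ft_force: [-0.1, 0.9, -4.3]
opening: 0.025
finger_force: 62.9
```

>>> {"api": "step_arm", "payload": {
  "moves": [
    [0,0,0.005,0,0,0,1],
    [0,0,0.005,0,0,0,1]
  ]
}}

```text
time: 23.63
ee_pos: [0.4758, 0.1575, 0.0982]
eef_rot: [-0.0, -0.008, 1.0, -0.0]
ft_force: [0.2, -0.8, -3.5]
opening: 0.0254
finger_force: 62.9
```

>>> {"api": "step_arm", "payload": {
  "moves": [
    [0,0,0.005,0,0,0,1],
    [0,0,0.005,0,0,0,1]
  ]
}}

```text
time: 23.8
ee_pos: [0.4758, 0.1575, 0.0977]
eef_rot: [-0.0, -0.008, 1.0, 0.0]
ft_force: [1.3, -0.6, -4.3]
opening: 0.0253
finger_force: 62.9
```

>>> {"api": "step_arm", "payload": {
  "moves": [
    [0,0,0.005,0,0,0,1],
    [0,0,0.005,0,0,0,1]
  ]
}}

```text
time: 23.97
ee_pos: [0.4758, 0.1575, 0.0972]
eef_rot: [-0.0, -0.008, 1.0, 0.0]
ft_force: [0.0, -0.2, -3.8]
opening: 0.0256
finger_force: 62.9
```

>>> {"api": "step_arm", "payload": {
  "moves": [
    [0,0,0.005,0,0,0,1],
    [0,0,0.005,0,0,0,1]
  ]
}}

```text
time: 24.13
ee_pos: [0.4759, 0.1575, 0.0969]
eef_rot: [0.0, -0.008, 1.0, -0.0]
ft_force: [-0.7, -0.8, -2.2]
opening: 0.0253
finger_force: 63.1
```

>>> {"api": "step_arm", "payload": {
  "moves": [
    [0,0,0.005,0,0,0,1],
    [0,0,0.005,0,0,0,1]
  ]
}}

```text
time: 24.3
ee_pos: [0.476, 0.1574, 0.0969]
eef_rot: [0.0, -0.008, 1.0, -0.0]
ft_force: [-3.3, -1.0, 4.9]
opening: 0.0255
finger_force: 63.9
```

>>> {"api": "step_arm", "payload": {
  "moves": [
    [0,0,0.005,0,0,0,1],
    [0,0,0.005,0,0,0,1]
  ]
}}

```text
time: 24.47
ee_pos: [0.476, 0.1574, 0.0968]
eef_rot: [0.0, -0.008, 1.0, -0.0]
ft_force: [-5.7, -2.8, 9.5]
opening: 0.0251
finger_force: 64.7
```

In the tray, contact comes firmly at TCP z = 0.0969, so a level layer should stop the plate at about 0.1249. In the bin it stopped at 0.1262, so at least one chunk is still 1 to 2 mm high. I go back and press again with more rubbing.

>>> {"api": "step_arm", "payload": {
  "moves": [
    [0,0,-0.05,0,0,0,1],
    [0,0,-0.3,0,0,0,1],
    [0,0,-0.6,0,0,0,1],
    [0,0,-1,0,0,0,1]
  ]
}}

```text
time: 24.8
ee_pos: [0.4737, 0.1573, 0.1943]
eef_rot: [-0.003, -0.008, 1.0, -0.0]
ft_force: [1.1, 0.0, -4.0]
opening: 0.0254
finger_force: 62.9
```

>>> {"api": "step_arm", "payload": {
  "moves": [
    [0,-0.1,-0.2,0,0,0,1],
    [-0.1,-0.3,-0.4,0,0,0,1],
    [-0.2,-0.65,-0.4,0,0,0,1],
    [-0.23,-1,-0.4,0,0,0,1]
  ]
}}

```text
time: 25.13
ee_pos: [0.5025, 0.0573, 0.238]
eef_rot: [0.003, -0.009, 1.0, -0.0]
ft_force: [0.4, -0.7, -4.4]
opening: 0.0253
finger_force: 63.0
```

>>> {"api": "step_arm", "payload": {
  "moves": [
    [-0.06,-0.25,0,0,0,0,1],
    [-0.12,-0.5,0,0,0,0,1],
    [-0.18,-0.75,0,0,0,0,1],
    [-0.23,-1,0,0,0,0,1]
  ]
}}

```text
time: 25.47
ee_pos: [0.5252, -0.043, 0.2356]
eef_rot: [0.0, -0.008, 1.0, 0.0]
ft_force: [0.6, 0.5, -3.8]
opening: 0.0255
finger_force: 63.0
```

>>> {"api": "step_arm", "payload": {
  "moves": [
    [-0.06,-0.3,0,0,0,0,1],
    [-0.12,-0.6,0,0,0,0,1],
    [-0.18,-0.9,0,0,0,0,1],
    [-0.23,-1,0,0,0,0,1],
    [-0.23,-1,0,0,0,0,1]
  ]
}}

```text
time: 25.88
ee_pos: [0.5503, -0.1441, 0.2355]
eef_rot: [0.0, -0.006, 1.0, -0.0]
ft_force: [0.0, 0.2, -4.3]
opening: 0.0253
finger_force: 63.1
```

Run:
```python
from h import *
capture("top");to(.553,-.1705,.137)
```

```text
t 25.93 p [ 0.5497 -0.1422  0.2353] f [-0.31  0.43 -3.18] op 0.0255 ff 63.1 x [-1.    -0.014  0.001] y [-0.014  1.     0.001]
move(/0.1m) [-0.029 -0.284  0.982]
```

>>> {"api": "step_arm", "payload": {
  "moves": [
    [-0.01,-0.1,0,0,0,0,1],
    [-0.03,-0.28,0,0,0,0,1],
    [-0.03,-0.28,0.2,0,0,0,1],
    [-0.03,-0.28,0.4,0,0,0,1],
    [-0.03,-0.28,0.4,0,0,0,1]
  ]
}}

```text
time: 26.35
ee_pos: [0.5507, -0.1674, 0.1916]
eef_rot: [-0.003, -0.009, 1.0, 0.002]
ft_force: [-0.7, 0.6, -4.6]
opening: 0.0254
finger_force: 62.8
```

Run:
```python
from h import *
capture("top");to(.553,-.1705,.132)
```

```text
t 26.4 p [ 0.5514 -0.1676  0.1935] f [ 0.22  0.35 -3.03] op 0.0256 ff 62.8 x [-1.    -0.018  0.005] y [-0.018  1.     0.003]
move(/0.1m) [-0.018 -0.031  0.614]
```

>>> {"api": "step_arm", "payload": {
  "moves": [
    [-0.01,-0.03,0.1,0,0,0,1],
    [-0.01,-0.03,0.25,0,0,0,1],
    [-0.01,-0.03,0.4,0,0,0,1],
    [-0.01,-0.03,0.5,0,0,0,1],
    [-0.01,-0.03,0.55,0,0,0,1]
  ]
}}

```text
time: 26.82
ee_pos: [0.554, -0.1719, 0.1399]
eef_rot: [-0.0, -0.008, 1.0, 0.0]
ft_force: [0.7, -0.4, -4.0]
opening: 0.0257
finger_force: 62.9
```

>>> {"api": "step_arm", "payload": {
  "moves": [
    [0,0,0.02,0,0,0,1],
    [0,0,0.04,0,0,0,1],
    [0,0,0.06,0,0,0,1],
    [0,0,0.06,0,0,0,1],
    [0,0,0.06,0,0,0,1]
  ]
}}

```text
time: 27.23
ee_pos: [0.5546, -0.1724, 0.1353]
eef_rot: [0.0, -0.008, 1.0, -0.0]
ft_force: [-0.2, -0.3, -3.7]
opening: 0.0253
finger_force: 62.9
```

>>> {"api": "step_arm", "payload": {
  "moves": [
    [0,0,0.01,0,0,0,1],
    [0,0,0.01,0,0,0,1]
  ]
}}

```text
time: 27.4
ee_pos: [0.5544, -0.1724, 0.134]
eef_rot: [0.0, -0.008, 1.0, -0.0]
ft_force: [-0.5, 0.1, -3.5]
opening: 0.0252
finger_force: 63.0
```

>>> {"api": "step_arm", "payload": {
  "moves": [
    [0,0,0.01,0,0,0,1],
    [0,0,0.01,0,0,0,1]
  ]
}}

```text
time: 27.57
ee_pos: [0.5542, -0.1722, 0.1327]
eef_rot: [-0.0, -0.008, 1.0, 0.0]
ft_force: [-0.4, -0.3, -3.6]
opening: 0.0252
finger_force: 63.0
```

>>> {"api": "step_arm", "payload": {
  "moves": [
    [0,0,0.01,0,0,0,1],
    [0,0,0.02,0,0,0,1],
    [0,0,0.03,0,0,0,1],
    [0,0,0.03,0,0,0,1]
  ]
}}

```text
time: 27.9
ee_pos: [0.554, -0.1722, 0.1294]
eef_rot: [-0.0, -0.008, 1.0, 0.0]
ft_force: [-0.9, -1.2, -3.7]
opening: 0.0251
finger_force: 63.0
```

>>> {"api": "step_arm", "payload": {
  "moves": [
    [0,0,0.01,0,0,0,1],
    [0,0,0.01,0,0,0,1]
  ]
}}

```text
time: 28.07
ee_pos: [0.5541, -0.1722, 0.1286]
eef_rot: [-0.0, -0.008, 1.0, 0.0]
ft_force: [-0.2, 0.4, -3.5]
opening: 0.0252
finger_force: 63.0
```

>>> {"api": "step_arm", "payload": {
  "moves": [
    [0,0,0.01,0,0,0,1],
    [0,0,0.01,0,0,0,1]
  ]
}}

```text
time: 28.23
ee_pos: [0.5542, -0.1722, 0.1276]
eef_rot: [-0.0, -0.008, 1.0, 0.0]
ft_force: [0.2, 0.3, -3.0]
opening: 0.0255
finger_force: 63.0
```

>>> {"api": "step_arm", "payload": {
  "moves": [
    [0,0,0.01,0,0,0,1],
    [0,0,0.01,0,0,0,1]
  ]
}}

```text
time: 28.4
ee_pos: [0.5541, -0.1722, 0.1266]
eef_rot: [-0.0, -0.008, 1.0, 0.0]
ft_force: [0.0, 0.7, -2.7]
opening: 0.025
finger_force: 63.0
```

Run:
```python
from h import *
for i in range(3):
  s,R=st();print(np.round(s["torque"],3));capture("top")
```

```text
t 28.4 p [ 0.5541 -0.1722  0.1266] f [ 0.02  0.73 -2.69] op 0.025 ff 63.0 x [-1.    -0.016  0.   ] y [-0.016  1.     0.   ]
[0.026 0.028 0.03 ]
t 28.45 p [ 0.5542 -0.1723  0.1267] f [ 0.09  0.24 -3.06] op 0.025 ff 63.0 x [-1.    -0.016  0.   ] y [-0.016  1.     0.   ]
[-0.016 -0.021  0.047]
t 28.5 p [ 0.5542 -0.1722  0.1267] f [-0.92 -0.09 -3.7 ] op 0.0252 ff 63.0 x [-1.    -0.016  0.   ] y [-0.016  1.     0.   ]
[ 0.043 -0.037  0.015]
```

>>> {"api": "step_arm", "payload": {
  "moves": [
    [0,0,0.005,0,0,0,1],
    [0,0,0.005,0,0,0,1]
  ]
}}

```text
time: 28.72
ee_pos: [0.5542, -0.1723, 0.1262]
eef_rot: [-0.0, -0.008, 1.0, 0.0]
ft_force: [-0.3, -0.4, -3.1]
opening: 0.0253
finger_force: 63.0
```

>>> {"api": "step_arm", "payload": {
  "moves": [
    [0,0,0.005,0,0,0,1],
    [0,0,0.005,0,0,0,1]
  ]
}}

```text
time: 28.88
ee_pos: [0.5542, -0.1723, 0.1257]
eef_rot: [-0.0, -0.008, 1.0, 0.0]
ft_force: [0.9, 0.5, -3.8]
opening: 0.0249
finger_force: 63.0
```

>>> {"api": "step_arm", "payload": {
  "moves": [
    [0,0,0.005,0,0,0,1],
    [0,0,0.005,0,0,0,1]
  ]
}}

```text
time: 29.05
ee_pos: [0.5542, -0.1723, 0.1252]
eef_rot: [-0.0, -0.008, 1.0, 0.0]
ft_force: [-0.8, -0.3, -3.4]
opening: 0.0253
finger_force: 63.0
```

>>> {"api": "step_arm", "payload": {
  "moves": [
    [0,0,0.005,0,0,0,1],
    [0,0,0.005,0,0,0,1]
  ]
}}

```text
time: 29.22
ee_pos: [0.5543, -0.1723, 0.1248]
eef_rot: [0.0, -0.008, 1.0, -0.0]
ft_force: [0.0, 0.3, -3.6]
opening: 0.0251
finger_force: 63.3
```

Run:
```python
from h import *
for i in range(3):
  s,R=st();print(np.round(s["torque"],3));capture("top")
```

```text
t 29.22 p [ 0.5543 -0.1723  0.1248] f [ 0.05  0.28 -3.59] op 0.0251 ff 63.3 x [-1.    -0.016 -0.   ] y [-0.016  1.    -0.   ]
[0.056 0.017 0.014]
t 29.27 p [ 0.5543 -0.1723  0.1248] f [ 0.35  0.17 -3.26] op 0.0253 ff 63.3 x [-1.    -0.016 -0.   ] y [-0.016  1.    -0.   ]
[-0.01   0.021  0.01 ]
t 29.32 p [ 0.5542 -0.1723  0.1248] f [ 0.39 -0.9  -3.63] op 0.0257 ff 63.3 x [-1.    -0.016  0.   ] y [-0.016  1.    -0.   ]
[-0.002 -0.018 -0.042]
```

The plate now reaches the level height of 0.1248 without load. I build up to 12 N.

>>> {"api": "step_arm", "payload": {
  "moves": [
    [0,0,0.003,0,0,0,1],
    [0,0,0.003,0,0,0,1]
  ]
}}

```text
time: 29.53
ee_pos: [0.5544, -0.1723, 0.1247]
eef_rot: [0.0, -0.008, 1.0, -0.0]
ft_force: [-0.4, 1.1, -1.3]
opening: 0.0253
finger_force: 63.4
```

>>> {"api": "step_arm", "payload": {
  "moves": [
    [0,0,0.003,0,0,0,1],
    [0,0,0.003,0,0,0,1]
  ]
}}

```text
time: 29.7
ee_pos: [0.5544, -0.1724, 0.1247]
eef_rot: [0.0, -0.008, 1.0, -0.0]
ft_force: [-1.7, -0.5, 1.7]
opening: 0.025
finger_force: 63.9
```

>>> {"api": "step_arm", "payload": {
  "moves": [
    [0,0,0.003,0,0,0,1],
    [0,0,0.003,0,0,0,1]
  ]
}}

```text
time: 29.87
ee_pos: [0.5545, -0.1724, 0.1247]
eef_rot: [0.0, -0.008, 1.0, -0.0]
ft_force: [-2.1, 1.7, 4.6]
opening: 0.0251
finger_force: 64.4
```

>>> {"api": "step_arm", "payload": {
  "moves": [
    [0,0,0.003,0,0,0,1],
    [0,0,0.003,0,0,0,1]
  ]
}}

```text
time: 30.03
ee_pos: [0.5546, -0.1724, 0.1247]
eef_rot: [0.0, -0.008, 1.0, -0.0]
ft_force: [-3.6, 1.0, 6.6]
opening: 0.0254
finger_force: 64.6
```

Contact is now stiff and level at 0.1247, with a net force of about 10.3 N. I add a touch more and hold.

>>> {"api": "step_arm", "payload": {
  "moves": [
    [0,0,0.002,0,0,0,1],
    [0,0,0.002,0,0,0,1],
    [0,0,0.002,0,0,0,1]
  ]
}}

```text
time: 30.28
ee_pos: [0.5546, -0.1724, 0.1247]
eef_rot: [0.0, -0.008, 1.0, -0.0]
ft_force: [-3.4, 1.3, 7.9]
opening: 0.0251
finger_force: 64.7
```

>>> {"api": "step_arm", "payload": {
  "moves": [
    [0,0,0,0,0,0,1],
    [0,0,0,0,0,0,1],
    [0,0,0,0,0,0,1],
    [0,0,0,0,0,0,1],
    [0,0,0,0,0,0,1]
  ]
}}

```text
time: 30.7
ee_pos: [0.5546, -0.1725, 0.1247]
eef_rot: [0.0, -0.008, 1.0, -0.0]
ft_force: [-3.4, 1.0, 8.2]
opening: 0.0253
finger_force: 64.7
```

>>> {"api": "step_arm", "payload": {
  "moves": [
    [0,0,0,0,0,0,1],
    [0,0,0,0,0,0,1],
    [0,0,0,0,0,0,1],
    [0,0,0,0,0,0,1],
    [0,0,0,0,0,0,1]
  ]
}}

```text
time: 31.12
ee_pos: [0.5546, -0.1724, 0.1247]
eef_rot: [0.0, -0.008, 1.0, -0.0]
ft_force: [-3.6, 1.6, 8.0]
opening: 0.0251
finger_force: 64.7
```

>>> {"api": "step_arm", "payload": {
  "moves": [
    [0,0,0,0,0,0,1],
    [0,0,0,0,0,0,1],
    [0,0,0,0,0,0,1],
    [0,0,0,0,0,0,1],
    [0,0,0,0,0,0,1]
  ]
}}

```text
time: 31.53
ee_pos: [0.5546, -0.1724, 0.1247]
eef_rot: [0.0, -0.008, 1.0, -0.0]
ft_force: [-3.5, 0.9, 8.3]
opening: 0.0257
finger_force: 64.7
```

>>> {"api": "step_arm", "payload": {
  "moves": [
    [0,0,-0.03,0,0,0,1],
    [0,0,-0.2,0,0,0,1],
    [0,0,-0.5,0,0,0,1],
    [0,0,-0.8,0,0,0,1],
    [0,0,-0.9,0,0,0,1]
  ]
}}

```text
time: 31.95
ee_pos: [0.5561, -0.1732, 0.2176]
eef_rot: [0.003, -0.008, 1.0, -0.002]
ft_force: [0.3, -0.0, -3.4]
opening: 0.0253
finger_force: 63.2
```

>>> {"api": "step_arm", "payload": {
  "moves": [
    [0,0.1,-0.1,0,0,0,1],
    [0.07,0.35,-0.2,0,0,0,1],
    [0.15,0.65,-0.3,0,0,0,1],
    [0.24,1,-0.3,0,0,0,1]
  ]
}}

```text
time: 32.28
ee_pos: [0.5285, -0.0722, 0.2437]
eef_rot: [0.0, -0.007, 1.0, -0.0]
ft_force: [0.7, 0.6, -3.3]
opening: 0.0253
finger_force: 63.1
```

>>> {"api": "step_arm", "payload": {
  "moves": [
    [0.06,0.25,0,0,0,0,1],
    [0.12,0.5,0,0,0,0,1],
    [0.18,0.75,0,0,0,0,1],
    [0.24,1,0,0,0,0,1]
  ]
}}

```text
time: 32.62
ee_pos: [0.5013, 0.0289, 0.2416]
eef_rot: [-0.001, -0.008, 1.0, 0.0]
ft_force: [0.3, -0.2, -3.7]
opening: 0.0254
finger_force: 62.9
```

>>> {"api": "step_arm", "payload": {
  "moves": [
    [0.06,0.25,0,0,0,0,1],
    [0.12,0.5,0,0,0,0,1],
    [0.18,0.75,0,0,0,0,1],
    [0.24,1,0,0,0,0,1],
    [0.24,1,0,0,0,0,1]
  ]
}}

```text
time: 33.03
ee_pos: [0.4745, 0.1307, 0.2415]
eef_rot: [-0.002, -0.01, 1.0, 0.001]
ft_force: [0.3, 0.0, -3.2]
opening: 0.0256
finger_force: 62.9
```

Run:
```python
from h import *
a=capture("top");b=capture("scene")
to(.4757,.158,.1)
g=np.hstack([cv2.resize(x["frame"][v:v+70,u:u+70],(390,390),interpolation=cv2.INTER_CUBIC) for x,u,v in((a,368,165),(b,225,160))])
cv2.imwrite("pics/after3.png",g[:,:,::-1])
```

```text
t 33.13 p [0.476  0.1276 0.2419] f [ 0.05  0.3  -4.08] op 0.0249 ff 63.0 x [-1.    -0.019  0.002] y [-0.019  1.    -0.   ]
move(/0.1m) [-0.006  0.304  1.419]
```

View pics/after3.png

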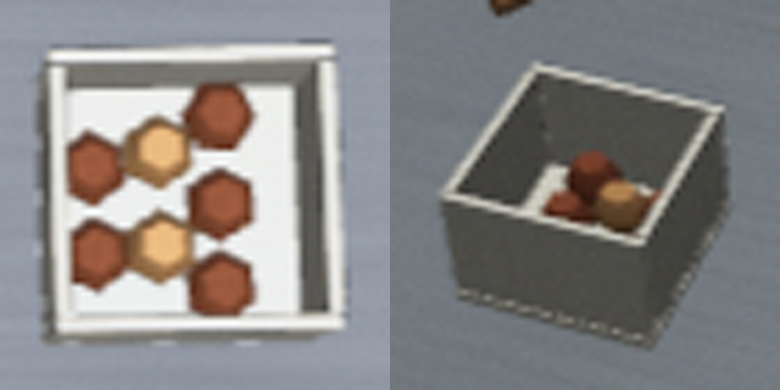

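All seven chunks lie side by side in one layer: yellow at (160,150) and (160,247) in the left crop, the reds around them. Now I set the tamper down in the tray.

>>> {"api": "step_arm", "payload": {
  "moves": [
    [0,0.15,0.1,0,0,0,1],
    [0,0.3,0.4,0,0,0,1],
    [0,0.3,0.7,0,0,0,1],
    [0,0.3,1,0,0,0,1],
    [0,0.3,1,0,0,0,1]
  ]
}}

```text
time: 33.55
ee_pos: [0.472, 0.1554, 0.1368]
eef_rot: [-0.006, -0.008, 1.0, -0.001]
ft_force: [-0.9, -0.5, -4.7]
opening: 0.0254
finger_force: 62.9
```

>>> {"api": "step_arm", "payload": {
  "moves": [
    [0,0,0.1,0,0,0,1],
    [0,0,0.2,0,0,0,1],
    [0,0,0.3,0,0,0,1],
    [0,0,0.38,0,0,0,1],
    [0,0,0.38,0,0,0,1]
  ]
}}

```text
time: 33.97
ee_pos: [0.4762, 0.1562, 0.1042]
eef_rot: [-0.001, -0.008, 1.0, -0.0]
ft_force: [-0.1, -0.1, -3.5]
opening: 0.0253
finger_force: 62.9
```

>>> {"api": "step_arm", "payload": {
  "moves": [
    [0,0,0.01,0,0,0,1],
    [0,0,0.02,0,0,0,1],
    [0,0,0.03,0,0,0,1],
    [0,0,0.03,0,0,0,1]
  ]
}}

```text
time: 34.3
ee_pos: [0.4771, 0.1566, 0.1027]
eef_rot: [0.0, -0.008, 1.0, 0.0]
ft_force: [-0.1, -0.5, -3.3]
opening: 0.0253
finger_force: 62.9
```

>>> {"api": "step_arm", "payload": {
  "moves": [
    [0,0,0.01,0,0,0,1],
    [0,0,0.02,0,0,0,1],
    [0,0,0.03,0,0,0,1],
    [0,0,0.04,0,0,0,1],
    [0,0,0.04,0,0,0,1]
  ]
}}

```text
time: 34.72
ee_pos: [0.4767, 0.1565, 0.0982]
eef_rot: [-0.0, -0.008, 1.0, -0.0]
ft_force: [-1.0, 0.3, -3.2]
opening: 0.025
finger_force: 62.9
```

>>> {"api": "step_arm", "payload": {
  "moves": [
    [0,0,0.01,0,0,0,1],
    [0,0,0.01,0,0,0,1]
  ]
}}

```text
time: 34.88
ee_pos: [0.4768, 0.1565, 0.0972]
eef_rot: [-0.0, -0.008, 1.0, -0.0]
ft_force: [-0.7, 0.9, -3.3]
opening: 0.0251
finger_force: 62.9
```

>>> {"api": "step_arm", "payload": {
  "moves": [
    [0,0,0.004,0,0,0,1],
    [0,0,0.004,0,0,0,1]
  ]
}}

```text
time: 35.05
ee_pos: [0.4769, 0.1565, 0.097]
eef_rot: [0.0, -0.008, 1.0, 0.0]
ft_force: [-0.3, 0.4, -3.0]
opening: 0.025
finger_force: 63.0
```

>>> {"api": "step_arm", "payload": {
  "moves": [
    [0,0,0.003,0,0,0,1],
    [0,0,0.003,0,0,0,0.6],
    [0,0,0.003,0,0,0,0.4],
    [0,0,0.003,0,0,0,0.2],
    [0,0,0.003,0,0,0,0]
  ]
}}

```text
time: 35.47
ee_pos: [0.4772, 0.1565, 0.097]
eef_rot: [0.0, -0.008, 1.0, 0.0]
ft_force: [-0.3, 0.8, 0.4]
opening: 0.0691
finger_force: 0.0
```

>>> {"api": "step_arm", "payload": {
  "moves": [
    [0,0,0,0,0,0,0],
    [0,0,0,0,0,0,0],
    [0,0,0,0,0,0,0],
    [0,0,0,0,0,0,0],
    [0,0,0,0,0,0,0]
  ]
}}

```text
time: 35.88
ee_pos: [0.4768, 0.1565, 0.0967]
eef_rot: [-0.0, -0.008, 1.0, -0.0]
ft_force: [0.1, -0.8, -0.5]
opening: 0.0853
finger_force: 0.0
```

>>> {"api": "step_arm", "payload": {
  "moves": [
    [0,0,-0.1,0,0,0,0],
    [0,0,-0.3,0,0,0,0],
    [0,0,-0.6,0,0,0,0],
    [0,0,-1,0,0,0,0]
  ]
}}

```text
time: 36.22
ee_pos: [0.4748, 0.1563, 0.196]
eef_rot: [-0.003, -0.008, 1.0, -0.0]
ft_force: [1.4, -0.1, -1.4]
opening: 0.0856
finger_force: 0.0
```

>>> {"api": "step_arm", "payload": {
  "moves": [
    [0,0.1,-0.3,0,0,0,0],
    [0,0.4,-0.6,0,0,0,0],
    [0,0.7,-0.6,0,0,0,0],
    [0,1,-0.6,0,0,0,0]
  ]
}}

```text
time: 36.55
ee_pos: [0.4766, 0.2579, 0.2608]
eef_rot: [0.003, -0.008, 1.0, 0.001]
ft_force: [0.1, 0.7, -0.5]
opening: 0.0851
finger_force: 0.0
```

>>> {"api": "step_arm", "payload": {
  "moves": [
    [0,0.35,0,0,0,0,0],
    [0,0.7,0,0,0,0,0],
    [0,1,0,0,0,0,0],
    [0,1,0,0,0,0,0]
  ]
}}

```text
time: 36.88
ee_pos: [0.4726, 0.3611, 0.2575]
eef_rot: [0.0, -0.01, 1.0, 0.001]
ft_force: [1.1, -0.8, -0.3]
opening: 0.0853
finger_force: 0.0
```

Run:
```python
from h import *
a=capture("top");b=capture("scene");st()
g=np.hstack([cv2.resize(x["frame"][v:v+90,u:u+90],(390,390),interpolation=cv2.INTER_CUBIC) for x,u,v in((a,210,190),(b,340,160))])
cv2.imwrite("pics/end.png",g[:,:,::-1])
```

```text
t 36.98 p [0.4731 0.3574 0.257 ] f [-0.25 -0.34  0.04] op 0.0857 ff 0.0 x [-1.    -0.019 -0.   ] y [-0.019  1.    -0.   ]
```

View pics/end.png

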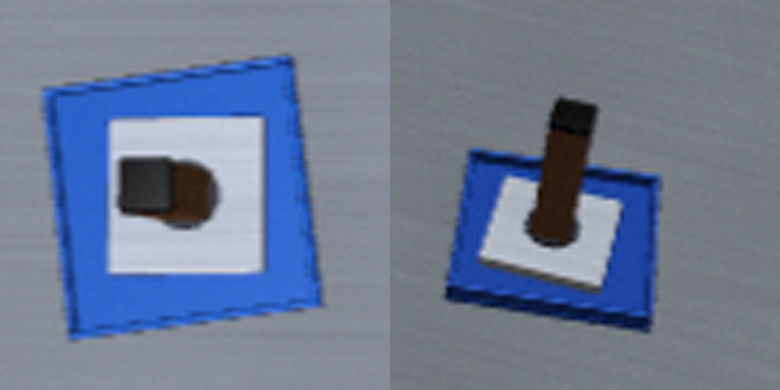

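The tamper stands upright in the middle of the tray, with its plate at about (187,195) in the left crop.

```bash
python3 -c "
from workcell import *
print(hand_in())"
```

```text
the job is handed in; nothing more can be done
None
```

The job is handed in: all seven chunks lie in one level layer, pressed at about 12 N for over a second (highest reading about 13 N), and the tamper is back upright in its tray; the first 12 N hold came before the layer was fully level, so I checked the height against the tray and pressed again.

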